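Sort the tested radios

TASK

Put the two tested grey radios away: drop the failed one (red sticker) into the wire reject basket, and lay the passed one (green sticker) gently, without dropping it, flat and face up on the floor of the wooden stock tray, beside the blue radio that is already there. Either may go first; leave the blue radio and everything else on the bench where it is.

Things in the scene. Friction and masses are not known exactly. Their poses are not given: they have to be found in the camera images.
- failed_radio: Grey pocket radio with a RED round sticker (34 mm across) on its upward face, 40 mm from the centre towards its +x end; a round loudspeaker grille is at the -x end: it failed the test. 130 mm long (x), 52 mm wide (y), 34 mm thick (z), about 0.25 kg, lying on its back with its face up. Origin: centre of its underside. 
- passed_radio: Grey pocket radio with a GREEN round sticker (34 mm across) on its upward face, 40 mm from the centre towards its +x end; a round loudspeaker grille is at the -x end: it passed the test. 130 mm long (x), 52 mm wide (y), 34 mm thick (z), about 0.25 kg, lying on its back with its face up. Origin: centre of its underside. 
- reject_basket: Reject basket: open-topped chromed wire basket with a red-coated rim and a red plate on each short end, fixed to the bench. Outside 280 mm (x) by 220 mm (y), 100 mm high, walls and floor 4 mm thick. Origin: centre of its underside. It may stand on the left or the right of the bench.
- stock_tray_in (a point): Centre of the inner floor (8 mm above the bench) of the stock tray: shallow open wooden tray fixed to the bench, across the bench from the basket; outside 300 mm (x) by 220 mm (y), 35 mm high, walls and floor 8 mm thick. x, y: the tray's own axes; its half towards -x (nearer the robot) is empty.
- stocked_radio: Blue pocket radio with a green sticker, already lying in the tray's +x half, its length across the tray (along the tray's y); it stays there. Same size as the grey ones. Origin: centre of its underside.
- label_roll: Bystander: white paper label roll lying flat, 100 mm across, 30 mm high. Origin: centre of its underside.
- screwdriver: Bystander: screwdriver lying down, 180 mm long along its x. Origin: middle of its underside.
- tester: Bystander: yellow hand-held meter lying flat, 75 x 150 x 34 mm. Origin: centre of its underside.
- mug: Bystander: blue mug, 80 mm across, 90 mm high, handle on its +y side. Origin: centre of its underside.
- cleaner_bottle: Bystander: amber bottle with a red cap, 66 mm across, 160 mm high. Origin: centre of its underside.

How it is judged:
By the outcome, as a careful person would: the job done as asked, in the order asked, and still so for the second after the job is handed in, with the robot touching nothing.
It also fails if it takes over 67 s, if anything falls off the work surface, if the arm or the gripper's body presses on something with over 40 N, if the wrist force passes 120 N, or if a joint passes its speed limit or range.

ROBOT

A 6-joint arm with a two-finger parallel gripper is mounted at the origin on the work surface. World frame = base frame: x ahead of the robot, y to its left, z up, the work surface at z = 0. Lengths are in m, angles in rad, forces in N, time in s.
With the tool pointing down it reaches from about 0.275 to 0.85 m from the base axis. Payload 5.2 kg.
Tool frame: the origin (TCP) lies between the finger pads; the fingertips stand 25 mm ahead of it and the grasp point (between the pads) lies 6 mm ahead of it (env.tip_extent is the distance from the TCP to the fingertips, in m); z points along the fingers, y is the line along which they close (so a half turn about z gives the same grasp; the last joint's range is limited). The gripper opens to 85 mm and grips with 20 to 120 N. Pads are 22 mm wide; open, the fingers measure 114 mm over their backs; the gripper's body (76 mm by 85 mm) begins 54 mm behind the grasp point. The pads swing forward as they close: fully open they stand 13 mm farther back than shut.
Start: joints at [0.985, 0.259, 1.535, -0, 1.348, -0.203], TCP at [0.205, 0.51, 0.256] pointing down, gripper open.
Joint ranges: [-3.14, 3.14], [-0.91, 2.08], [0.19, 2.58], [-1.22, 4.36], [0.22, 2.71], [-3.12, 3.12]. Speed limits (rad/s): [2.57, 2.57, 3.14, 3.14, 3.14, 3.14].

INTERFACE

Orientations are given as a unit quaternion [x, y, z, w].
In Python, from plant import env gives the robot as it stands.
- The arm moves only by the tool apply_moves, never from a script. Its arguments are lists of equal length, an entry for each row: "fingers": the opening, from -1 (shut) to 1 (fully open); "translation": the shift along the tool's x, y, z as a fraction of full scale, a list of three; "delta_rot": the turn, a rotation vector about the tool's x, y, z as a fraction of full scale, a list of three. In form: {"fingers": [fingers, ...], "translation": [[dx, dy, dz], ...], "delta_rot": [[wx, wy, wz], ...]}. A call has 1 to 5 rows; each row is the pose to reach, as a shift and turn from the pose commanded when the call began, along the tool's axes at that moment; what a row does not reach only later rows make up. Full scale, the value 1, is 250 mm for a shift and pi/4 rad for a turn. A row lasts 1/8 s, in which the tool goes at most 62.5 mm and 10.7 degrees, less where a joint would pass 70% of its speed; a pose out of reach is approached as far as the arm can. A call with a number of a shift or a turn outside -1 to 1 is refused whole. A call with a gripper value outside its range is refused whole. The fingers move at their own pace and stop on an object; "newtons" is the grip in N (left out, the last holds). Time passes only in rows, so rows that repeat a pose let the fingers close. It gives the time, the measured TCP pose, the force, the opening and the grip force at its end, in the units of the state.
- env.state(): the state, without advancing time (a new reading comes with each control period).
- env.capture(name): name is "scene" or "top" or "wrist"; returns a dict with "image" (400x640x3 uint8, blue, green, red), "depth" (400x640 float32, m along the optical axis (not along the pixel's ray), 0 where there is no reading), "K" (3x3 intrinsics, pixels), "world_from_camera" (4x4, takes a point from camera to world coordinates); the wrist camera has in their place "tool_from_camera" (4x4, takes a point from camera to tool coordinates, whose origin is the TCP and whose axes are the flange's). Camera axes: x right, y up, looking along -z (the intrinsics and any distortion apply to the point x, -y, -z); pixel columns grow to the right and rows downward; lengths in m; the calibration is good to about 2 mm. A picture is of the moment at which its call begins: read the wrist's pose just before it.
- env.hand_in(): hands the job in; it is judged then, once.
Trained networks look in the newest picture that a camera, given by its name, has taken for a name from the list of things; names that differ only in an ending like _2 or _b are one class to them, and where a whole thing is asked for, a point or a joint stands for the part that bears it (a point fixed in the world has none). Each returns a list of dicts, best first, with "score" (0 to 1); they miss things now and then, are a little off and sometimes report something else, mostly with a low value. They report only what shows in the picture. A call takes as long as a camera call.
- env.masks_of(camera, label): "pixels" (400x640 bool, what is visible of it).
- env.place_of(camera, label): "xyz" ([x, y, z] in m, in world coordinates, good to about 4 mm: a listed point, or the origin of a listed thing).
The state is a dict: "clock": time; "joints": joint angles; "qd": joint speeds; "tau": joint torques, N m; "ee_pos": TCP position; "eef_rot": TCP orientation; "wrist_force": force on the tool from outside, world axes, zero at the start; "ft_torque": the same for the moment, N m; "opening": finger opening in m; "grip_force": force on a finger pad.
Only numpy, scipy, OpenCV 4.12 (cv2) and the standard library are available. Lean on these libraries where they do the work, as an engineer would, in place of code of your own. Each camera call takes 0.05 s, during which the arm holds its last target. There are 200 camera calls.

## Working session

There is one attempt and no reset: what is moved stays moved. The work goes in short steps, Python scripts to look and compute and a tool call to move; the robot and the scene stay as the last step left them, time stands still between calls to the robot, and variables do not carry over. Pictures are saved under pics/ and viewed, at most 10 in all, crops included, and the job is handed in when it is done.

Besides the shell and the picture viewer there is one more tool, called as name(argument=value, ...), one argument or row to a line, values as JSON. apply_moves: Moves the arm, as the interface text tells. Its arguments: {"type":"object","properties":{"fingers":{"type":"array"},"translation":{"type":"array"},"delta_rot":{"type":"array"},"newtons":{"type":"number"}},"required":["fingers","translation","delta_rot"]}

```bash
ls; mkdir -p pics
cat > h.py <<'E'
import numpy as np, cv2
from plant import env
from scipy.spatial.transform import Rotation as R
def pts(c, m, T):
    v,u=np.nonzero(m&(c["depth"]>0)); d=c["depth"][v,u]; K=c["K"]
    p=np.c_[(u-K[0,2])/K[0,0]*d, -(v-K[1,2])/K[1,1]*d, -d]
    return p@T[:3,:3].T+T[:3,3]
E
python3 - <<'E'
from h import *
for n in ["top","scene"]:
    c=env.capture(n); cv2.imwrite(f"pics/{n}0.png",c["image"]); print(n,{k:(v.tolist() if k in("K","world_from_camera") else getattr(v,'shape',v)) for k,v in c.items()})
    for l in ["failed_radio","passed_radio","reject_basket","stock_tray_in","stocked_radio","label_roll","screwdriver","tester","mug","cleaner_bottle"]:
        pl=env.place_of(n,l); print(l,[(round(r["score"],2),np.round(r["xyz"],3).tolist()) for r in pl[:3]])
        if "radio" in l:
            for m in env.masks_of(n,l)[:2]:
                P=pts(c,m["pixels"],c["world_from_camera"]); zt=np.percentile(P[:,2],80); Q=P[P[:,2]>zt-.008]
                r=cv2.minAreaRect((Q[:,:2]*1000).astype(np.float32)); print("  mask",round(m["score"],2),len(P),"ztop",round(zt,4),r)
print(env.state())
E
```

```text
pics
top {'image': (400, 640, 3), 'depth': (400, 640), 'K': [[432.8767013100747, 0.0, 318.5286747588633], [0.0, 432.8767013100747, 194.66110109697874], [0.0, 0.0, 1.0]], 'world_from_camera': [[-0.015290056654792251, 0.997774177364273, -0.0649068960322507, 0.5056261981774367], [-0.999658977737268, -0.013880027651526758, 0.022119517663665537, 0.007631746512496537], [0.021169374028855978, 0.06522297001395298, 0.9976461405657747, 1.0729364509763575], [0.0, 0.0, 0.0, 1.0]]}
failed_radio [(0.68, [0.533, 0.068, 0.003])]
  mask 0.65 1139 ztop 0.0361 ((530.5200805664062, 73.00788116455078), (51.852745056152344, 128.40806579589844), 78.10897064208984)
passed_radio [(0.67, [0.515, -0.095, -0.004]), (0.18, [0.529, 0.07, 0.005])]
  mask 0.6 1127 ztop 0.0358 ((515.0369873046875, -93.93986511230469), (127.80599975585938, 51.9510612487793), 34.373741149902344)
reject_basket [(0.86, [0.56, -0.35, 0.003])]
stock_tray_in [(0.77, [0.492, 0.348, 0.008])]
stocked_radio []
  mask 0.82 1304 ztop 0.0442 ((580.7852783203125, 371.6721496582031), (52.253326416015625, 130.21591186523438), 6.202060222625732)
labe
[... 1536 characters left out ...]

cleaner_bottle []
{'clock': 1.4, 'joints': array([ 9.85175652e-01,  2.58590606e-01,  1.53501183e+00, -1.62118573e-05,
        1.34796374e+00, -2.02813002e-01]), 'qd': array([-0.00043879, -0.00100236, -0.00144398,  0.00104671,  0.00149067,
        0.00212173]), 'tau': array([ 1.58117564e-04, -4.45919824e+01, -2.90890539e+01, -2.63660104e-04,
        8.42483369e-04,  2.22347717e-05]), 'ee_pos': array([0.20543467, 0.51020296, 0.25631004]), 'eef_rot': array([1.90235523e-01, 9.81738481e-01, 9.18653387e-06, 1.23838160e-05]), 'wrist_force': array([-0.31739388, -0.04704421, -0.8925033 ]), 'ft_torque': array([-0.02177077,  0.03361553, -0.02154436]), 'grip_force': 0.0, 'opening': 0.08513467254793938}
```

View pics/top0.png

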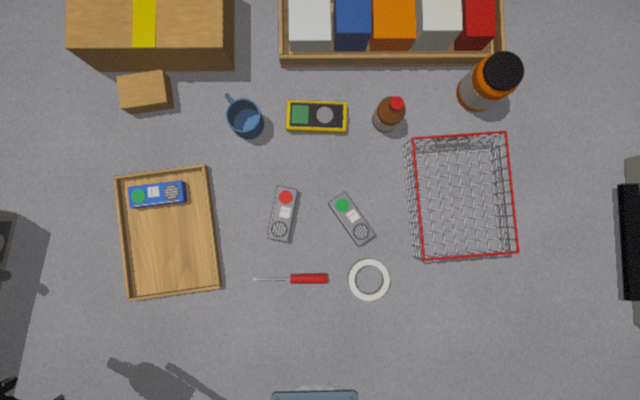

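View pics/scene0.png

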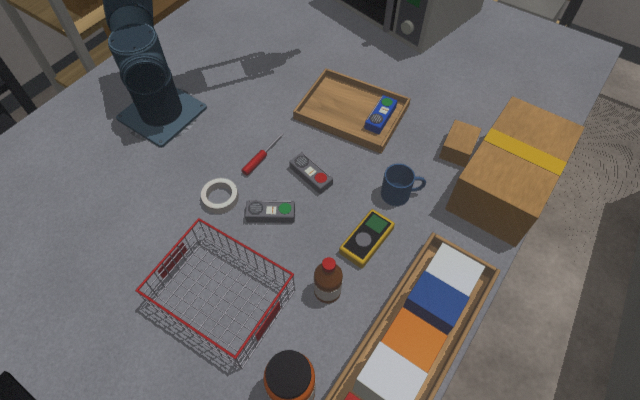

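Both grey radios, the tray (left, top-view about (167,232)) and the basket (right, about (465,197)) match the networks. The red sticker is at (286,197) and the green one at (343,205) in the top view. Next I'll plan the approach.

```bash
cat >> h.py <<'E'
def plan(wps, cur=None):
    """wps: (x,y,z,closing angle deg). Prints shift/turn fractions for each leg."""
    if cur is None:
        s=env.state(); M=R.from_quat(s["eef_rot"]); p=s["ee_pos"]
    else: p=np.array(cur[:3]); M=tool(cur[3])
    for w in wps:
        t=M.inv().apply(np.array(w[:3])-p)/.25; N=tool(w[3]); dr=(M.inv()*N).as_rotvec()/(np.pi/4)
        print(w,"trans",np.round(t,3).tolist(),"rot",np.round(dr,3).tolist()); p=np.array(w[:3]); M=N
def tool(cl):
    a=np.radians(cl); y=np.array([np.cos(a),np.sin(a),0]); z=np.array([0,0,-1.]); return R.from_matrix(np.c_[np.cross(y,z),y,z])
def show():
    s=env.state(); M=R.from_quat(s["eef_rot"]).as_matrix()
    print("t",round(s["clock"],2),"p",np.round(s["ee_pos"],4),"cl",round(np.degrees(np.arctan2(M[1,1],M[0,1])),2),"zt",np.round(M[:,2],3),"open",s["opening"],"grip",s["grip_force"],"F",np.round(s["wrist_force"],1),"j",np.round(s["joints"],2)); return s
E
python3 - <<'E'
from h import *
show(); plan([(.37,.29,.22,78.4),(.532,.0705,.18,78.4)])
E
```

```text
t 1.4 p [0.2054 0.5102 0.2563] cl 68.07 zt [ 0.  0. -1.] open 0.08513467254793938 grip 0.0 F [-0.3 -0.  -0.9] j [ 0.99  0.26  1.54 -0.    1.35 -0.2 ]
(0.37, 0.29, 0.22, 78.4) trans [-0.94, -0.571, 0.145] rot [0.0, 0.0, -0.23]
(0.532, 0.0705, 0.18, 78.4) trans [-0.811, -0.73, 0.16] rot [0.0, 0.0, 0.0]
```

apply_moves(
  fingers=[1, 1, 1, 1, 1],
  translation=[
    [-0.94, -0.571, 0.145],
    [-0.94, -0.571, 0.145],
    [-0.94, -0.571, 0.145],
    [-0.94, -0.571, 0.145],
    [-0.94, -0.571, 0.145],
  ],
  delta_rot=[
    [0, 0, -0.23],
    [0, 0, -0.23],
    [0, 0, -0.23],
    [0, 0, -0.23],
    [0, 0, -0.23],
  ],
)

```text
clock: 2.02
ee_pos: [0.3714, 0.2876, 0.2198]
eef_rot: [0.102, 0.995, -0.0, 0.0]
wrist_force: [0.6, 0.3, 0.2]
opening: 0.085
grip_force: 0.0
```

apply_moves(
  fingers=[1, 1, 1, 1, 1],
  translation=[
    [-0.811, -0.73, 0.16],
    [-0.811, -0.73, 0.16],
    [-0.811, -0.73, 0.16],
    [-0.811, -0.73, 0.16],
    [-0.811, -0.73, 0.16],
  ],
  delta_rot=[
    [0, 0, 0],
    [0, 0, 0],
    [0, 0, 0],
    [0, 0, 0],
    [0, 0, 0],
  ],
)

```text
clock: 2.65
ee_pos: [0.5338, 0.0674, 0.1795]
eef_rot: [0.102, 0.995, -0.0, 0.0]
wrist_force: [-0.1, -0.8, 1.0]
opening: 0.0856
grip_force: 0.0
```

```bash
cat >> h.py <<'E'
def wrist(names, pic=None):
    s=show(); T=np.eye(4); T[:3,:3]=R.from_quat(s["eef_rot"]).as_matrix(); T[:3,3]=s["ee_pos"]
    c=env.capture("wrist"); T=T@c["tool_from_camera"]
    if pic: cv2.imwrite(pic,c["image"])
    for l in names:
        print(l,[(round(r["score"],2),np.round(r["xyz"],3).tolist()) for r in env.place_of("wrist",l)[:2]])
        for m in env.masks_of("wrist",l)[:1]:
            P=pts(c,m["pixels"],T); zt=np.percentile(P[:,2],80); Q=P[abs(P[:,2]-zt)<.008]
            print("  mask",round(m["score"],2),len(P),"ztop",round(zt,4),cv2.minAreaRect((Q[:,:2]*1000).astype(np.float32)))
    return c,T
E
python3 - <<'E'
from h import *
wrist(["failed_radio","passed_radio"],"pics/w1.png")
E
```

```text
t 2.65 p [0.5338 0.0674 0.1795] cl 78.24 zt [ 0.    -0.001 -1.   ] open 0.08562129447632626 grip 0.0 F [-0.1 -0.8  1. ] j [-0.08  0.3   1.67 -0.    1.17 -1.45]
failed_radio [(0.63, [0.528, 0.069, 0.0])]
  mask 0.83 10334 ztop 0.0355 ((528.908935546875, 71.09785461425781), (52.19135284423828, 129.28244018554688), 78.51146697998047)
passed_radio [(0.87, [0.516, -0.099, 0.009])]
  mask 0.9 12173 ztop 0.0354 ((514.82666015625, -94.73014831542969), (129.00767517089844, 52.544532775878906), 34.33294677734375)
```

View pics/w1.png

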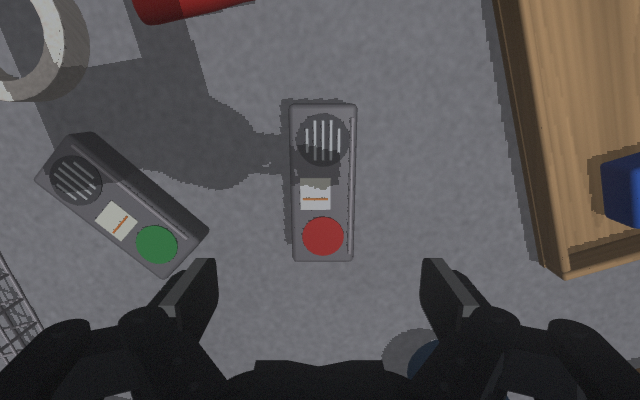

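The wrist view shows the failed radio centred between the fingers: red sticker at (322,236), grille at (322,140). The passed radio is at lower left. Next I'll plan the descent, lift and basket drop.

Run:
```python
from h import *
show()
plan([(.530,.071,.031,78.4),(.530,.071,.20,78.4),(.55,-.13,.20,78.4),(.558,-.35,.20,78.4),(.558,-.35,.07,78.4),(.558,-.35,.20,78.4),(.515,-.094,.19,124.4),(.515,-.094,.031,124.4)],(.532,.0705,.18,78.4))
c=env.capture("top"); 
for m in env.masks_of("top","reject_basket")[:1]:
    P=pts(c,m["pixels"],c["world_from_camera"]);Q=P[P[:,2]>.085];print(len(Q),cv2.minAreaRect((Q[:,:2]*1000).astype(np.float32)))
```

```text
t 2.9 p [0.5315 0.0711 0.18  ] cl 78.42 zt [-0.001  0.    -1.   ] open 0.08549024827426827 grip 0.0 F [ 0.8 -0.2  0.1] j [-0.08  0.3   1.68  0.    1.17 -1.44]
(0.53, 0.071, 0.031, 78.4) trans [0.008, 0.0, 0.596] rot [0.0, 0.0, 0.0]
(0.53, 0.071, 0.2, 78.4) trans [0.0, 0.0, -0.676] rot [0.0, 0.0, 0.0]
(0.55, -0.13, 0.2, 78.4) trans [-0.24, -0.771, 0.0] rot [0.0, 0.0, 0.0]
(0.558, -0.35, 0.2, 78.4) trans [-0.208, -0.856, 0.0] rot [0.0, 0.0, 0.0]
(0.558, -0.35, 0.07, 78.4) trans [0.0, 0.0, 0.52] rot [0.0, 0.0, 0.0]
(0.558, -0.35, 0.2, 78.4) trans [0.0, 0.0, -0.52] rot [0.0, 0.0, 0.0]
(0.515, -0.094, 0.19, 124.4) trans [0.374, 0.968, 0.04] rot [0.0, 0.0, -1.022]
(0.515, -0.094, 0.031, 124.4) trans [0.0, 0.0, 0.636] rot [0.0, 0.0, 0.0]
1004 ((565.12646484375, -345.397216796875), (281.6358337402344, 221.9804229736328), 3.35463547706604)
```

apply_moves(
  fingers=[1, 1, 1, 1, 1],
  translation=[
    [0.008, 0, 0.2],
    [0.008, 0, 0.4],
    [0.008, 0, 0.52],
    [0.008, 0, 0.58],
    [0.008, 0, 0.596],
  ],
  delta_rot=[
    [0, 0, 0],
    [0, 0, 0],
    [0, 0, 0],
    [0, 0, 0],
    [0, 0, 0],
  ],
)

```text
clock: 3.62
ee_pos: [0.5299, 0.0716, 0.0309]
eef_rot: [0.1, 0.995, 0.0, -0.0]
wrist_force: [0.7, 0.1, 0.5]
opening: 0.0854
grip_force: 0.0
```

apply_moves(
  fingers=[-1, -1, -1, -1, -1],
  translation=[
    [0, 0, 0],
    [0, 0, 0],
    [0, 0, 0],
    [0, 0, 0],
    [0, 0, 0],
  ],
  delta_rot=[
    [0, 0, 0],
    [0, 0, 0],
    [0, 0, 0],
    [0, 0, 0],
    [0, 0, 0],
  ],
  newtons=50,
)

```text
clock: 4.25
ee_pos: [0.5312, 0.071, 0.0325]
eef_rot: [0.101, 0.995, 0.0, 0.001]
wrist_force: [-0.8, 1.9, 6.6]
opening: 0.0509
grip_force: 54.1
```

apply_moves(
  fingers=[-1, -1, -1, -1, -1],
  translation=[
    [0, 0, -0.1],
    [0, 0, -0.25],
    [0, 0, -0.4],
    [0, 0, -0.55],
    [0, 0, -0.676],
  ],
  delta_rot=[
    [0, 0, 0],
    [0, 0, 0],
    [0, 0, 0],
    [0, 0, 0],
    [0, 0, 0],
  ],
)

```text
clock: 4.88
ee_pos: [0.5299, 0.0708, 0.2016]
eef_rot: [0.101, 0.995, -0.0, 0.0]
wrist_force: [0.7, -1.3, -3.2]
opening: 0.0514
grip_force: 53.2
```

apply_moves(
  fingers=[-1, -1, -1, -1, -1],
  translation=[
    [-0.03, -0.1, 0],
    [-0.08, -0.25, 0],
    [-0.13, -0.42, 0],
    [-0.18, -0.6, 0],
    [-0.24, -0.771, 0],
  ],
  delta_rot=[
    [0, 0, 0],
    [0, 0, 0],
    [0, 0, 0],
    [0, 0, 0],
    [0, 0, 0],
  ],
)

```text
clock: 5.5
ee_pos: [0.5497, -0.1313, 0.2]
eef_rot: [0.101, 0.995, 0.0, -0.0]
wrist_force: [0.3, 0.6, -3.4]
opening: 0.0511
grip_force: 53.3
```

apply_moves(
  fingers=[-1, -1, -1, -1, -1],
  translation=[
    [-0.05, -0.22, 0],
    [-0.1, -0.44, 0],
    [-0.16, -0.65, 0],
    [-0.2, -0.79, 0],
    [-0.208, -0.856, 0],
  ],
  delta_rot=[
    [0, 0, 0],
    [0, 0, 0],
    [0, 0, 0],
    [0, 0, 0],
    [0, 0, 0],
  ],
)

```text
clock: 6.12
ee_pos: [0.5574, -0.3521, 0.1993]
eef_rot: [0.102, 0.995, 0.0, -0.0]
wrist_force: [-0.3, 0.2, -3.9]
opening: 0.0508
grip_force: 53.3
```

Run:
```python
from h import *
show(); c=env.capture("scene"); cv2.imwrite("pics/s1.png",c["image"])
```

```text
t 6.12 p [ 0.5574 -0.3521  0.1993] cl 78.29 zt [-0.001  0.    -1.   ] open 0.050759561103497206 grip 53.31168293952942 F [-0.3  0.2 -3.9] j [-0.73  0.49  1.33 -0.    1.32 -2.1 ]
```

View pics/s1.png

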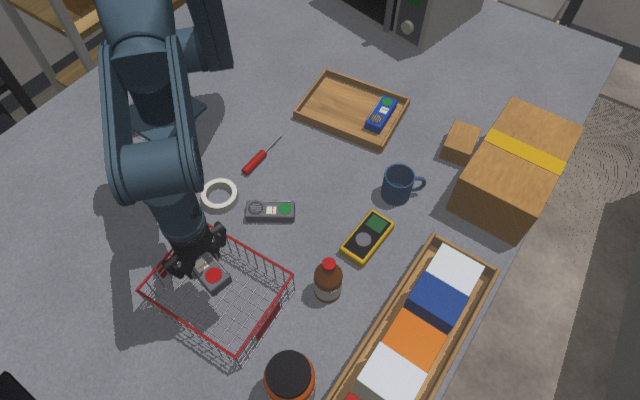

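The failed radio is held over the basket, red sticker at (213,275). Next I'll lower it and release.

apply_moves(
  fingers=[-1, -1, -1, -1, -1],
  translation=[
    [0, 0, 0.15],
    [0, 0, 0.3],
    [0, 0, 0.43],
    [0, 0, 0.52],
    [0, 0, 0.52],
  ],
  delta_rot=[
    [0, 0, 0],
    [0, 0, 0],
    [0, 0, 0],
    [0, 0, 0],
    [0, 0, 0],
  ],
)

```text
clock: 6.8
ee_pos: [0.5569, -0.3473, 0.068]
eef_rot: [0.1, 0.995, 0.002, -0.002]
wrist_force: [-0.9, 0.2, -1.8]
opening: 0.0514
grip_force: 53.2
```

apply_moves(
  fingers=[1, 1, 1, 1, 1],
  translation=[
    [0, 0, 0],
    [0, 0, 0],
    [0, 0, 0],
    [0, 0, 0],
    [0, 0, 0],
  ],
  delta_rot=[
    [0, 0, 0],
    [0, 0, 0],
    [0, 0, 0],
    [0, 0, 0],
    [0, 0, 0],
  ],
)

```text
clock: 7.42
ee_pos: [0.5582, -0.3501, 0.0703]
eef_rot: [0.101, 0.995, -0.0, 0.0]
wrist_force: [-0.5, 0.8, 0.4]
opening: 0.0854
grip_force: 0.0
```

apply_moves(
  fingers=[1, 1, 1, 1, 1],
  translation=[
    [0, 0, -0.15],
    [0, 0, -0.3],
    [0, 0, -0.43],
    [0, 0, -0.52],
    [0, 0, -0.52],
  ],
  delta_rot=[
    [0, 0, 0],
    [0, 0, 0],
    [0, 0, 0],
    [0, 0, 0],
    [0, 0, 0],
  ],
)

```text
clock: 8.05
ee_pos: [0.559, -0.3508, 0.2023]
eef_rot: [0.101, 0.995, -0.001, 0.002]
wrist_force: [0.2, 0.3, 0.1]
opening: 0.0851
grip_force: 0.0
```

apply_moves(
  fingers=[1, 1, 1, 1, 1],
  translation=[
    [0.06, 0.2, 0.01],
    [0.14, 0.42, 0.02],
    [0.22, 0.64, 0.03],
    [0.32, 0.86, 0.04],
    [0.374, 0.968, 0.04],
  ],
  delta_rot=[
    [0, 0, -0.2],
    [0, 0, -0.4],
    [0, 0, -0.6],
    [0, 0, -0.8],
    [0, 0, -1],
  ],
)

```text
clock: 8.68
ee_pos: [0.5131, -0.0909, 0.1882]
eef_rot: [-0.291, 0.957, 0.001, -0.001]
wrist_force: [-0.2, 0.1, 0.7]
opening: 0.0853
grip_force: 0.0
```

Run:
```python
from h import *
wrist(["passed_radio","failed_radio"],"pics/w2.png"); show()
c=env.capture("top")
print([(r["score"],r["xyz"]) for r in env.place_of("top","failed_radio")])
for m in env.masks_of("top","failed_radio")[:1]: print(pts(c,m["pixels"],c["world_from_camera"]).mean(0))
for n in("top","scene"):
  c=env.capture(n)
  print(n,[(r["score"],np.round(r["xyz"],3)) for r in env.place_of(n,"stock_tray_in")])
  T=c["world_from_camera"]; P=pts(c,np.ones((400,640),bool),T)
  Q=P[(abs(P[:,0]-.43)<.04)&(abs(P[:,1]-.341)<.06)]; print(len(Q),"floor z",np.median(Q[:,2]))
  W=P[(abs(P[:,0]-.49)<.2)&(abs(P[:,1]-.348)<.16)&(P[:,2]>.028)&(P[:,2]<.039)]; print("rim",cv2.minAreaRect((W[:,:2]*1000).astype(np.float32)))
```

```text
t 8.68 p [ 0.5131 -0.0909  0.1882] cl 123.82 zt [-0.003  0.002 -1.   ] open 0.08525296526619487 grip 0.0 F [-0.2  0.1  0.7] j [-0.39  0.27  1.7   0.    1.18 -2.55]
passed_radio [(0.6, [0.516, -0.1, 0.006])]
  mask 0.79 9469 ztop 0.0355 ((514.1094360351562, -96.13333892822266), (128.686767578125, 52.11003875732422), 34.373538970947266)
failed_radio [(0.59, [0.557, -0.348, 0.005])]
  mask 0.81 7575 ztop 0.0393 ((544.7922973632812, -337.51239013671875), (36.47010803222656, 101.24706268310547), 78.97972106933594)
t 8.93 p [ 0.5152 -0.0946  0.1894] cl 123.32 zt [-0.001 -0.    -1.   ] open 0.0857034058051341 grip 0.0 F [ 0.6 -0.6  0.1] j [-0.39  0.27  1.69 -0.    1.18 -2.55]
[(0.95, [0.5582, -0.3484, 0.0064]), (0.21, [0.763, 0.1569, 0.0017])]
top [(0.92, array([0.49 , 0.347, 0.008]))]
1664 floor z 0.008023843051300328
rim ((490.6202392578125, 348.7486877441406), (300.35186767578125, 221.0957489013672), 7.206301689147949)
scene [(0.66, array([0.489, 0.349, 0.005]))]
689 floor z 0.006581964085918601
rim ((491.2620849609375, 346.5264892578125), (301.5887756347656, 226.1666259765625), 7.061264991760254)
```

View pics/w2.png

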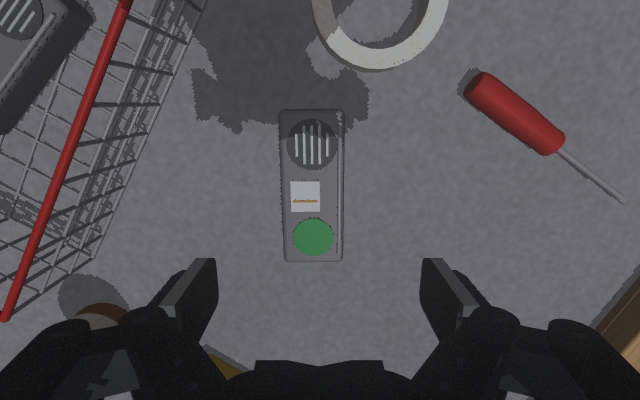

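The failed radio lies in the basket (upper left, z about 5 mm). The passed radio is between the fingers, green sticker at (313,237), about 2 mm left of centre.

Run:
```python
from h import *
plan([(.5145,-.0955,.033,124.4),(.5145,-.0955,.20,124.4),(.47,.13,.20,140),(.4305,.3406,.20,168),(.4305,.3406,.20,187.1),(.4305,.3406,.055,187.1),(.4305,.3406,.045,187.1)],(.515,-.094,.19,123.4))
```

```text
(0.5145, -0.0955, 0.033, 124.4) trans [0.005, -0.004, 0.628] rot [0.0, 0.0, -0.022]
(0.5145, -0.0955, 0.2, 124.4) trans [0.0, 0.0, -0.668] rot [0.0, 0.0, 0.0]
(0.47, 0.13, 0.2, 140) trans [-0.363, 0.845, 0.0] rot [0.0, 0.0, -0.347]
(0.4305, 0.3406, 0.2, 168) trans [-0.544, 0.663, 0.0] rot [0.0, 0.0, -0.622]
(0.4305, 0.3406, 0.2, 187.1) trans [0.0, 0.0, 0.0] rot [-0.0, 0.0, -0.424]
(0.4305, 0.3406, 0.055, 187.1) trans [0.0, 0.0, 0.58] rot [0.0, 0.0, 0.0]
(0.4305, 0.3406, 0.045, 187.1) trans [0.0, 0.0, 0.04] rot [0.0, 0.0, 0.0]
```

apply_moves(
  fingers=[1, 1, 1, 1, 1],
  translation=[
    [0.005, -0.004, 0.2],
    [0.005, -0.004, 0.4],
    [0.005, -0.004, 0.54],
    [0.005, -0.004, 0.61],
    [0.005, -0.004, 0.628],
  ],
  delta_rot=[
    [0, 0, -0.022],
    [0, 0, -0.022],
    [0, 0, -0.022],
    [0, 0, -0.022],
    [0, 0, -0.022],
  ],
)

```text
clock: 9.9
ee_pos: [0.5139, -0.0957, 0.0318]
eef_rot: [-0.295, 0.955, 0.001, -0.001]
wrist_force: [-0.2, -0.3, -0.0]
opening: 0.0851
grip_force: 0.0
```

apply_moves(
  fingers=[-1, -1, -1, -1, -1],
  translation=[
    [0, 0, 0],
    [0, 0, 0],
    [0, 0, 0],
    [0, 0, 0],
    [0, 0, 0],
  ],
  delta_rot=[
    [0, 0, 0],
    [0, 0, 0],
    [0, 0, 0],
    [0, 0, 0],
    [0, 0, 0],
  ],
  newtons=50,
)

```text
clock: 10.52
ee_pos: [0.5156, -0.0961, 0.0343]
eef_rot: [-0.296, 0.955, -0.001, 0.001]
wrist_force: [-0.4, 0.2, 5.5]
opening: 0.051
grip_force: 54.6
```

apply_moves(
  fingers=[-1, -1, -1, -1, -1],
  translation=[
    [0, 0, -0.1],
    [0, 0, -0.25],
    [0, 0, -0.4],
    [0, 0, -0.55],
    [0, 0, -0.668],
  ],
  delta_rot=[
    [0, 0, 0],
    [0, 0, 0],
    [0, 0, 0],
    [0, 0, 0],
    [0, 0, 0],
  ],
)

```text
clock: 11.15
ee_pos: [0.5144, -0.0955, 0.2014]
eef_rot: [-0.296, 0.955, -0.0, 0.0]
wrist_force: [0.2, 0.4, -3.4]
opening: 0.051
grip_force: 53.6
```

apply_moves(
  fingers=[-1, -1, -1, -1, -1],
  translation=[
    [-0.05, 0.12, 0],
    [-0.12, 0.29, 0],
    [-0.2, 0.48, 0],
    [-0.28, 0.67, 0],
    [-0.363, 0.845, 0],
  ],
  delta_rot=[
    [0, 0, -0.05],
    [0, 0, -0.12],
    [0, 0, -0.2],
    [0, 0, -0.28],
    [0, 0, -0.347],
  ],
)

```text
clock: 11.78
ee_pos: [0.4689, 0.1314, 0.1998]
eef_rot: [-0.424, 0.906, 0.0, -0.0]
wrist_force: [-0.3, 0.6, -3.6]
opening: 0.051
grip_force: 53.6
```

apply_moves(
  fingers=[-1, -1, -1, -1, -1],
  translation=[
    [-0.12, 0.15, 0],
    [-0.25, 0.31, 0],
    [-0.39, 0.48, 0],
    [-0.5, 0.61, 0],
    [-0.544, 0.663, 0],
  ],
  delta_rot=[
    [0, 0, -0.14],
    [0, 0, -0.28],
    [0, 0, -0.42],
    [0, 0, -0.54],
    [0, 0, -0.622],
  ],
)

```text
clock: 12.4
ee_pos: [0.4292, 0.3425, 0.1995]
eef_rot: [-0.631, 0.775, 0.0, -0.0]
wrist_force: [-0.4, -0.4, -3.3]
opening: 0.0513
grip_force: 53.6
```

apply_moves(
  fingers=[-1, -1, -1, -1, -1],
  translation=[
    [0, 0, 0],
    [0, 0, 0],
    [0, 0, 0],
    [0, 0, 0],
    [0, 0, 0],
  ],
  delta_rot=[
    [0, 0, -0.12],
    [0, 0, -0.24],
    [0, 0, -0.36],
    [0, 0, -0.424],
    [0, 0, -0.424],
  ],
)

```text
clock: 13.02
ee_pos: [0.4305, 0.3398, 0.1997]
eef_rot: [0.749, -0.662, -0.0, 0.001]
wrist_force: [-0.6, -0.2, -3.3]
opening: 0.051
grip_force: 53.6
```

Run:
```python
from h import *
wrist(["passed_radio","stocked_radio"],"pics/w3.png"); show()
for n in ("top","scene"):
    c=env.capture(n)
    for m in env.masks_of(n,"passed_radio")[:1]:
        P=pts(c,m["pixels"],c["world_from_camera"]); print(n,m["score"],len(P),P.mean(0),np.percentile(P[:,2],[2,10,50,90,98]))
```

```text
t 13.03 p [0.4305 0.3398 0.1997] cl -172.96 zt [-0.001 -0.001 -1.   ] open 0.0510128489362427 grip 53.56676638126373 F [-0.6 -0.2 -3.3] j [ 0.46  0.3   1.62 -0.    1.22 -2.8 ]
passed_radio [(0.67, [0.43, 0.338, 0.172])]
  mask 0.62 33176 ztop 0.2009 ((432.05303955078125, 324.3343811035156), (52.31794738769531, 99.65013122558594), 6.996697425842285)
stocked_radio [(0.9, [0.581, 0.37, 0.013])]
  mask 0.63 11041 ztop 0.0433 ((578.87890625, 369.8552551269531), (52.44194793701172, 129.36260986328125), 6.422896385192871)
t 13.28 p [0.4305 0.3403 0.2   ] cl -172.95 zt [-0. -0. -1.] open 0.0510533160359672 grip 53.56673061847687 F [-0.1  0.2 -3.4] j [ 0.47  0.3   1.62 -0.    1.22 -2.8 ]
top 0.71 1075 [0.43615981 0.30898133 0.19071471] [0.00739943 0.18516725 0.19971844 0.2025337  0.20408673]
scene 0.81 595 [0.4368727  0.31118525 0.18997912] [0.16462954 0.17499845 0.19744702 0.20102015 0.20242794]
```

View pics/w3.png

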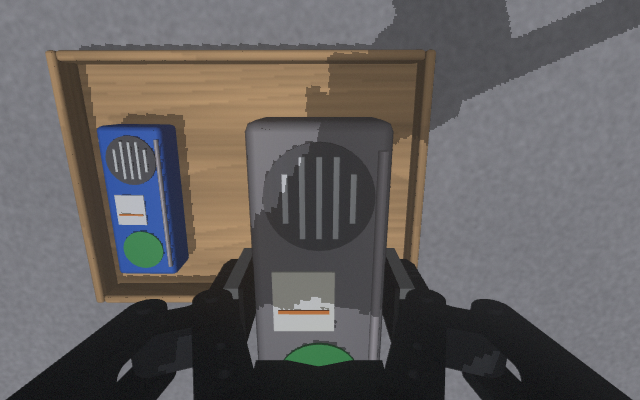

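The passed radio is held level above the empty half of the tray, parallel to the blue radio, with its underside about 34 mm below the TCP. Contact is expected at a TCP height of about 42 mm, so I'll come down gently.

apply_moves(
  fingers=[-1, -1, -1, -1, -1],
  translation=[
    [0, 0, 0.15],
    [0, 0, 0.32],
    [0, 0, 0.46],
    [0, 0, 0.55],
    [0, 0, 0.58],
  ],
  delta_rot=[
    [0, 0, 0],
    [0, 0, 0],
    [0, 0, 0],
    [0, 0, 0],
    [0, 0, 0],
  ],
)

```text
clock: 14.1
ee_pos: [0.4297, 0.3402, 0.0536]
eef_rot: [0.749, -0.662, -0.001, 0.001]
wrist_force: [-0.2, 0.5, -3.0]
opening: 0.0509
grip_force: 53.4
```

apply_moves(
  fingers=[-1, -1, -1, -1, -1],
  translation=[
    [0, 0, 0.01],
    [0, 0, 0.02],
    [0, 0, 0.03],
    [0, 0, 0.04],
    [0, 0, 0.044],
  ],
  delta_rot=[
    [0, 0, 0],
    [0, 0, 0],
    [0, 0, 0],
    [0, 0, 0],
    [0, 0, 0],
  ],
)

```text
clock: 14.72
ee_pos: [0.4305, 0.3406, 0.0441]
eef_rot: [0.749, -0.662, 0.0, -0.0]
wrist_force: [0.9, 0.2, -3.3]
opening: 0.051
grip_force: 53.4
```

apply_moves(
  fingers=[-1, -1, -1, -1],
  translation=[
    [0, 0, 0.004],
    [0, 0, 0.004],
    [0, 0, 0.006],
    [0, 0, 0.006],
  ],
  delta_rot=[
    [0, 0, 0],
    [0, 0, 0],
    [0, 0, 0],
    [0, 0, 0],
  ],
)

```text
clock: 15.22
ee_pos: [0.4305, 0.3405, 0.0425]
eef_rot: [0.749, -0.662, -0.0, 0.0]
wrist_force: [-0.2, 0.7, -2.5]
opening: 0.0509
grip_force: 53.4
```

apply_moves(
  fingers=[-1, -1, -1],
  translation=[
    [0, 0, 0.002],
    [0, 0, 0.004],
    [0, 0, 0.004],
  ],
  delta_rot=[
    [0, 0, 0],
    [0, 0, 0],
    [0, 0, 0],
  ],
)

```text
clock: 15.6
ee_pos: [0.4306, 0.3406, 0.0423]
eef_rot: [0.75, -0.662, 0.0, -0.0]
wrist_force: [-2.9, -2.1, 5.7]
opening: 0.0508
grip_force: 54.4
```

Contact (+5.7 N), so I'll release and retreat.

apply_moves(
  fingers=[0.6, 0.8, 1, 1, 1],
  translation=[
    [0, 0, 0],
    [0, 0, 0],
    [0, 0, 0],
    [0, 0, 0],
    [0, 0, 0],
  ],
  delta_rot=[
    [0, 0, 0],
    [0, 0, 0],
    [0, 0, 0],
    [0, 0, 0],
    [0, 0, 0],
  ],
)

```text
clock: 16.23
ee_pos: [0.4305, 0.3406, 0.0415]
eef_rot: [0.749, -0.662, -0.0, 0.0]
wrist_force: [-0.0, -0.6, 0.2]
opening: 0.0855
grip_force: 0.0
```

apply_moves(
  fingers=[1, 1, 1, 1, 1],
  translation=[
    [0, 0, -0.06],
    [0, 0, -0.2],
    [0, 0, -0.4],
    [0, 0, -0.6],
    [0, 0, -0.7],
  ],
  delta_rot=[
    [0, 0, 0],
    [0, 0, 0],
    [0, 0, 0],
    [0, 0, 0],
    [0, 0, 0],
  ],
)

```text
clock: 16.85
ee_pos: [0.4316, 0.3411, 0.2211]
eef_rot: [0.75, -0.662, 0.001, -0.003]
wrist_force: [0.8, 0.6, -0.5]
opening: 0.0854
grip_force: 0.0
```

Run:
```python
from h import *
wrist(["passed_radio","stocked_radio"]); show()
for n in ("top","scene"):
    c=env.capture(n); cv2.imwrite(f"pics/{n}9.png",c["image"])
    for l in ["failed_radio","passed_radio","stocked_radio","label_roll","screwdriver","tester","mug","cleaner_bottle"]:
        print(n,l,[(round(r["score"],2),np.round(r["xyz"],3).tolist()) for r in env.place_of(n,l)[:1]])
```

```text
t 16.85 p [0.4316 0.3411 0.2211] cl -172.9 zt [ 0.005  0.003 -1.   ] open 0.08537189527932686 grip 0.0 F [ 0.8  0.6 -0.5] j [ 0.47  0.28  1.59  0.    1.26 -2.8 ]
passed_radio [(0.75, [0.428, 0.339, 0.015])]
  mask 0.62 8083 ztop 0.0436 ((430.26458740234375, 339.8737487792969), (51.95693588256836, 128.0867156982422), 7.167316436767578)
stocked_radio [(0.7, [0.586, 0.37, 0.01])]
  mask 0.73 59529 ztop 0.0264 ((489.1129150390625, 347.04815673828125), (300.20623779296875, 220.30067443847656), 7.153524398803711)
t 17.1 p [0.4299 0.3403 0.2161] cl -172.91 zt [-0.001 -0.    -1.   ] open 0.08542474926072549 grip 0.0 F [-0.1  0.1 -1. ] j [ 0.47  0.29  1.6   0.    1.26 -2.8 ]
top failed_radio [(0.69, [0.558, -0.348, 0.006])]
top passed_radio [(0.89, [0.431, 0.344, 0.004])]
top stocked_radio [(0.95, [0.582, 0.373, 0.008])]
top label_roll [(0.58, [0.367, -0.136, -0.003])]
top screwdriver [(0.85, [0.373, 0.053, 0.001])]
top tester [(0.62, [0.769, -0.011, -0.003])]
top mug [(0.97, [0.76, 0.156, -0.0])]
top cleaner_bottle [(0.9, [0.762, -0.186, -0.004])]
scene failed_radio [(0.57, [0.56, -0.348, 0.004])]
scene passed_radio [(0.78, [0.431, 0.339, 0.006])]
scene stocked_radio [(0.89, [0.576, 0.371, 0.011])]
scene label_roll [(0.92, [0.368, -0.139, 0.002])]
scene screwdriver [(0.59, [0.557, -0.351, 0.004])]
scene tester [(0.92, [0.767, -0.016, -0.001])]
scene mug [(0.79, [0.752, 0.16, 0.001])]
scene cleaner_bottle [(0.76, [0.765, -0.191, 0.002])]
```

View pics/scene9.png

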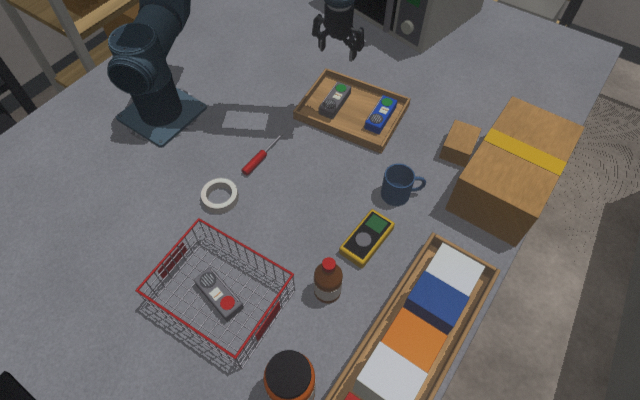

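The failed radio lies in the basket at (220,293). The passed radio is flat in the tray at (336,98), beside the blue one at (381,113). Everything else is where it was, and the gripper is clear.

```bash
python3 -c "
from plant import env
print(env.hand_in())"
```

```text
the job is handed in; nothing more can be done
None
```

Handed in at about 17 s: the failed radio is in the reject basket, the passed radio lies flat and face up in the stock tray beside the blue one, and nothing else was moved.

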